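# Jack up the hinged top plate of a press tool and hold it

### The job

Stand the cup of pins upright on the round black mat, then set the lever jack with its saddle centred under the press tool's lug marked with a raised ring (not the plain square one) and let go of it. Pump the handle: one full trial stroke that lifts the plate, let the handle all the way up so the plate is shut again, then press it fully down and finish while holding it down, the plate carried by the jack alone. Never push or lift the press tool with the gripper, do not tip the cup, and leave the mug, bin and wrench alone.

Things in the scene. Friction and masses are not known exactly. Their poses are not given: they have to be found in the camera images.
- press_tool: Fixed blue cast base with a hinged aluminium top plate, 0.24 m deep, 0.24 m wide, top 101 mm above the bench. Origin: on the bench under its middle; x points from the lugs to the hinge, y left, z up. Two lugs 44 mm wide stick out of the plate's front edge (x = -90 mm) to x = -137 mm, towards the robot; below them the space is free down to the bench, back to x = -55 mm.
- lift_point (a point): Marked lift point: centre of the underside of the round steel pad (26 mm across) below the round-ended lug with the raised steel ring on top, at x = -115, y = +60 mm of the press tool; 66 mm above the bench when shut, about 88 mm with the jack under it and the handle fully down. The ring (26 mm across, top 85 mm above the bench) is straight above it.
- plain_lug (a point): Underside of the plain square lug, 120 mm beside the lift point: the wrong place to lift. The plate itself (140 x 220 x 14 mm, underside 68 mm above the bench when shut) is hinged along y at x = +50, z = 75 mm of the press tool, weighs 1.4 to 2.4 kg, presses on the jack with 6 to 12 N and falls shut when not held.
- jack: Loose lever jack, 0.9 kg: dark base plate 190 x 70 x 8 mm (x = -90 to +100 mm) and an upright grey frame, two cheeks together 40 mm wide along y, x = -42 to +32 mm, top 58 mm above the bench: grip it there across y, from above, at x = 0. Origin: centre of the frame on the bench; x points from handle to saddle, z up. Handle up, the saddle passes under the lift point with 10 mm to spare.
- saddle_top (a point): Centre of the top of the jack's round steel saddle (36 mm across), at x = +70, y = 0 mm of the jack; 56 mm above the bench when down, rises straight up by 32 mm as the handle is pressed fully down (46 mm per rad).
- handle_grip (a point): Middle of the black rubber crossbar (18 mm thick, 70 mm long along the jack's y) at the end of the pump handle, 130 mm from the handle's pivot, which lies at x = -15, z = 45 mm of the jack. Up: at x = -117, z = 125 mm of the jack. Fully down: x = -145, z = 43 mm. Pressed from above.
- handle (a joint): Angle of the pump handle in rad: 0 fully up (sloping 38 degrees above level), 0.7 fully down (2 degrees below level, a stop). It springs back up by itself when let go and the saddle goes down with it. Pressing it takes about 1 to 2 N at the crossbar unloaded, 3 to 7 N with the plate on the saddle.
- pin_cup: Loose brass-coloured cup of short steel pins (all below the rim), 52 mm across, 68 mm high, 0.3 kg, upright, standing in front of the ringed lug. Origin: centre of its underside, z up.
- mat: Round black rubber mat, fixed on the bench, 100 mm across, 3 mm thick: where the cup goes. Origin: its centre on the bench.
- mug: Bystander: white mug, 76 mm across, 90 mm high.
- bin: Bystander: blue open bin with pins, 120 x 120 x 70 mm.
- wrench: Bystander: wrench lying on the bench, 160 mm long.
Things that resemble listed ones, but are neither listed nor needed, are in the scene too. Of the things like the mat, leave any that is orange or pink; of the rest the larger one is meant.

How it is judged:
On the way, in this order (a step that is already met when the one before it is completed fails the run):
1. the cup stands upright on the mat (centre within 25 mm), let go (horizontal distance between pin_cup and mat below 0.025 m and angle between pin_cup's own z axis and vertical below 0.1 rad and height (world z) of pin_cup below 0.008 m and contact force between each of the arm, the fingers and pin_cup below 0.1 N), for 0.2 s.
2. the jack stands free, saddle within 12 mm of under the lift point, plate shut (horizontal distance between saddle_top and lift_point below 0.012 m and angle between jack's own z axis and vertical below 0.05 rad and height (world z) of jack below 0.004 m and height (world z) of lift_point below 0.068 m and value of joint handle below 0.1 rad and contact force between each of the arm, the fingers and jack below 0.1 N), for 0.2 s.
3. trial stroke: the handle is down and the plate is lifted by the jack (value of joint handle above 0.56 rad and height (world z) of lift_point above 0.079 m and contact force between jack and press_tool above 3 N), for 0.1 s.
4. the handle is back up and the plate is shut (value of joint handle below 0.1 rad and height (world z) of lift_point below 0.068 m), for 0.1 s.
At the end, for the whole second after the job is handed in: Robot still presses the jack (>1 N): handle past 0.56 of 0.7 rad, lift point raised over 13 mm and borne by the level jack (>3 N), saddle within 15 mm of it sideways; robot off the press tool; cup upright on the mat, centre within 25 mm (all of step 3 and horizontal distance between saddle_top and lift_point below 0.015 m and angle between jack's own z axis and vertical below 0.08 rad and contact force between any of the fingers, the arm and jack above 1 N and contact force between each of the arm, the fingers and press_tool below 0.5 N and horizontal distance between pin_cup and mat below 0.025 m and angle between pin_cup's own z axis and vertical below 0.1 rad and height (world z) of pin_cup below 0.008 m and linear speed of pin_cup below 0.02 m/s); the arm keeps its last pose, push and grip.
It fails at once if the gripper or arm pushes or lifts the press tool or its plate (more than 10 N) (contact force between any of the fingers, the arm and press_tool above 10 N).
It fails at once if the cup is tipped by more than about 35 degrees (angle between pin_cup's own z axis and vertical above 0.6 rad).
It fails at once if the mug, bin or wrench is moved by more than 30 mm (distance of any of mug, bin, wrench from where it was at the start of the episode above 0.03 m).
It also fails if it takes over 72 s, if anything falls off the work surface, if the arm or the gripper's body presses on something with over 40 N, if the wrist force passes 120 N, or if a joint passes its speed limit or range.

### The arm

A 6-joint arm with a two-finger parallel gripper is mounted at the origin on the work surface. World frame = base frame: x ahead of the robot, y to its left, z up, the work surface at z = 0. Lengths are in m, angles in rad, forces in N, time in s.
With the tool pointing down it reaches from about 0.4 to 0.825 m from the base axis. Payload 7 kg.
Tool frame: the origin (TCP) lies at the very end of the fingers, on their centre line; the grasp point (between the pads) lies 19 mm behind it; z points along the fingers, y is the line along which they close (so a half turn about z gives the same grasp; the last joint's range is limited). The gripper opens to 88 mm and grips with 3 to 60 N. Pads are 19 mm wide; open, the fingers measure 130 mm over their backs; the gripper's body (78 mm by 193 mm) begins 47 mm behind the grasp point.
Start: joints at [1.623, 0.359, 0.012, 0, -1.224, -0.288], TCP at [0.158, 0.656, 0.227] pointing down, gripper open.
Joint ranges: [-3.07, 3.07], [-1.43, 2.12], [-1.02, 1.25], [-3.03, 1.67], [-3.05, -0], [-3.03, 3.03]. Speed limits (rad/s): [2.39, 2.39, 3.01, 3.14, 3.14, 3.14].

### API

Orientations are given as a rotation vector (axis times angle).
In Python, from plant import manip, solver, observe, vision gives the robot as it stands. Calls block until the motion is done:
- manip.move_pose(position, orientation): joint-space move of the TCP to a pose.
- manip.servo_line(position, rot=None, max_speed=0.15): straight line of the TCP; rot=None keeps the orientation; max_speed is the mean speed in m/s.
- manip.move_j(angles): joint-space move.
- manip.gripper_open() and manip.close_gripper(force=None): open the fingers fully, or close them until they stop; force is the grip in N (None keeps the last).
- manip.wait(seconds).
- solver.solve_ik(position, orientation): joint angles nearest the present ones, or None.
- observe(): the state.
- vision.camera(name): name is "scene" or "top" or "wrist"; returns (picture, depth): 400x640x3 uint8, blue, green, red; 400x640 float32, m along the optical axis (not along the pixel's ray), 0 where there is no reading.
- vision.camera_model(name): a dict with "K" (3x3 intrinsics, pixels), "pose" (4x4, takes a point from camera to world coordinates). Camera axes: x right, y up, looking along -z (the intrinsics and any distortion apply to the point x, -y, -z); pixel columns grow to the right and rows downward; lengths in m; the calibration is good to about 2 mm. A picture is of the moment at which its call begins: read the wrist's pose just before it. camera_model takes no time and is no camera call; for the wrist camera it gives the pose at the moment of the call.
A pose or a line that the arm cannot do raises manip.Unreachable and nothing moves.
- manip.finish_job(): hands the job in; it is judged then, once.
The state is a dict: "time_s": time; "joints": joint angles; "dq": joint speeds; "effort": joint torques, N m; "eef_pos": TCP position; "tcp_rot": TCP orientation; "wrist_force": force on the tool from outside, world axes, zero at the start; "wrist_torque": the same for the moment, N m; "gripper_width": opening from 0.0 (shut) to 1.0 (fully open); "grip_force": force on a finger pad.
Only numpy, scipy, OpenCV 4.12 (cv2) and the standard library are available. Lean on these libraries where they do the work, as an engineer would, in place of code of your own. Each camera call takes 0.05 s, during which the arm holds its last target. There are 200 camera calls.

## Working session

There is one attempt and no reset: what is moved stays moved. The work goes in short steps, each a Python script; the robot and the scene stay as the last script left them, time stands still between calls to the robot, and variables do not carry over. Pictures are saved under pics/ and viewed, at most 10 in all, crops included, and the job is handed in when it is done.

```bash
ls; mkdir -p pics; cat > h.py <<'E'
import numpy as np, cv2
from plant import manip, solver, observe, vision
def grab(name,tag):
    M=vision.camera_model(name); im,d=vision.camera(name)
    np.savez(f'pics/{tag}.npz',im=im,d=d,K=M['K'],P=M['pose'],dist=np.array(M.get('dist',M.get('distortion',0)),dtype=float))
    cv2.imwrite(f'pics/{tag}.png',im); return M
def pt(tag,u,v,z=None):
    "world point of a pixel: by depth, or on plane z"
    f=np.load(f'pics/{tag}.npz'); K,P=f['K'],f['P']
    r=np.array([(u-K[0,2])/K[0,0],-(v-K[1,2])/K[1,1],-1.])
    if z is None:
        w=f['d'][int(v)-1:int(v)+2,int(u)-1:int(u)+2]; s=np.median(w)
    else: s=(z-P[2,3])/(P[:3,:3]@r)[2]
    return P[:3,3]+P[:3,:3]@(r*s)
E
python3 - <<'E'
from h import *
for n in('scene','top'):
    M=grab(n,n+'0'); print({k:np.round(v,4).tolist() if not isinstance(v,str) else v for k,v in M.items()})
s=observe(); print(s)
E
```

```text
pics
{'K': [[520.9931, 0.0, 317.7832], [0.0, 520.9931, 202.1573], [0.0, 0.0, 1.0]], 'pose': [[0.6228, -0.4068, 0.6683, 1.454], [0.782, 0.3477, -0.5173, -0.6468], [-0.0219, 0.8448, 0.5347, 0.8257], [0.0, 0.0, 0.0, 1.0]]}
{'K': [[461.8001, 0.0, 317.0518], [0.0, 461.8001, 205.4], [0.0, 0.0, 1.0]], 'pose': [[0.016, 0.9798, -0.1995, 0.2555], [-0.9999, 0.0167, 0.002, 0.0114], [0.0053, 0.1994, 0.9799, 1.5328], [0.0, 0.0, 0.0, 1.0]]}
{'time_s': 0.1, 'joints': array([ 1.62308768e+00,  3.59317874e-01,  1.11697242e-02, -3.16759808e-04,
       -1.22409551e+00, -2.88092290e-01]), 'dq': array([ 0.00042548, -0.00150511,  0.0012106 ,  0.0020402 ,  0.00010645,
        0.00014164]), 'effort': array([-3.01361659e-03, -5.84163594e+01,  2.93748450e+01,  7.01551393e+00,
        1.01505843e-02, -5.04142486e-05]), 'eef_pos': array([0.15762065, 0.655898  , 0.22572158]), 'tcp_rot': array([ 3.11829651e+00, -3.69532160e-01, -7.59831668e-05]), 'wrist_force': array([ 0.21495909, -0.27209742,  0.09775533]), 'wrist_torque': array([ 0.01076458,  0.02440781, -0.01010874]), 'grip_force': 0.0, 'gripper_width': 1.0016337479063384}
```

View pics/top0.png

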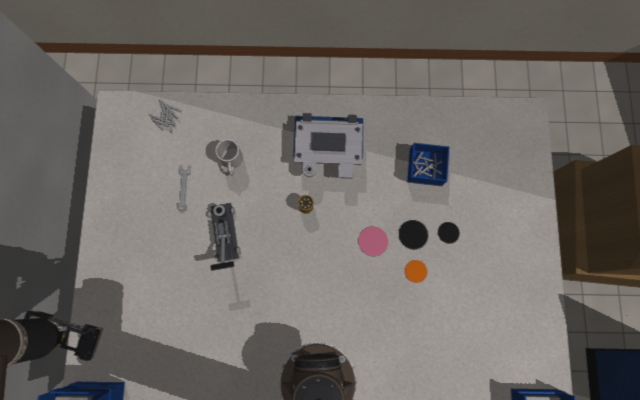

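View pics/scene0.png

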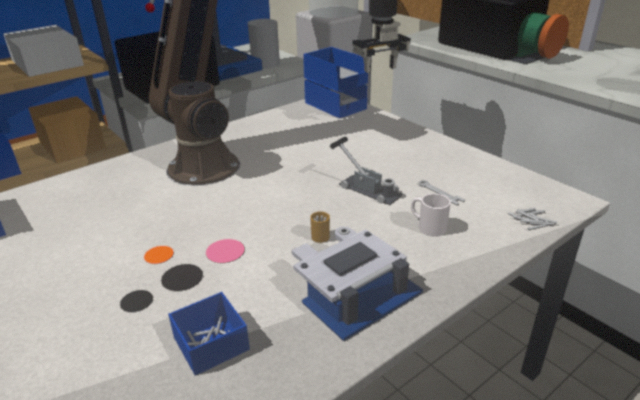

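The top view shows the press at (328,143), the ringed lug at (310,170), the cup at (306,204), the large black mat at (413,235) and the jack at (222,235) with its saddle at (219,210). I'll enlarge the relevant region.

```bash
python3 - <<'E'
from h import *
im=cv2.imread('pics/top0.png')
a=cv2.resize(im[105:285,195:325],None,fx=4,fy=3.3*1,interpolation=cv2.INTER_CUBIC) if 0 else None
j=cv2.resize(im[195:280,200:250],None,fx=7,fy=7,interpolation=cv2.INTER_CUBIC)
p=cv2.resize(im[110:220,285:370],None,fx=5.4,fy=5.4,interpolation=cv2.INTER_CUBIC)
H=max(j.shape[0],p.shape[0]); o=np.zeros((H,j.shape[1]+p.shape[1],3),np.uint8)
o[:j.shape[0],:350]=j; o[:p.shape[0],350:]=p; cv2.imwrite('pics/c1.png',o[:600,:800]); print(o.shape)
m=(im[205:265,385:440].max(2)<60).astype(np.uint8); n,l,st,c=cv2.connectedComponentsWithStats(m)
k=1+st[1:,4].argmax(); u,v=c[k]+[385,205]; print('mat',u,v,st[k],pt('top0',u,v,.003), pt('top0',u,v))
for n,u,v,z in [('cup',306,204,.068),('ring',310,170,.085),('saddle',219,210,.056),('grip',222,266,.134)]:
    print(n,pt('top0',u,v,z).round(4),pt('top0',u,v).round(4))
E
```

```text
(595, 809, 3)
mat 412.8299531981279 234.21996879875195 [ 14  15  29  29 641] [ 0.47410895 -0.31345454  0.003     ] [ 0.47408822 -0.31342375  0.00314505]
cup [0.5577 0.0442 0.068 ] [0.5702 0.0455 0.0075]
ring [0.6672 0.0331 0.085 ] [0.6666 0.0331 0.0872]
saddle [0.5354 0.327  0.056 ] [0.5354 0.3269 0.0563]
grip [0.3494 0.2913 0.134 ] [0.3495 0.2917 0.1321]
```

View pics/c1.png

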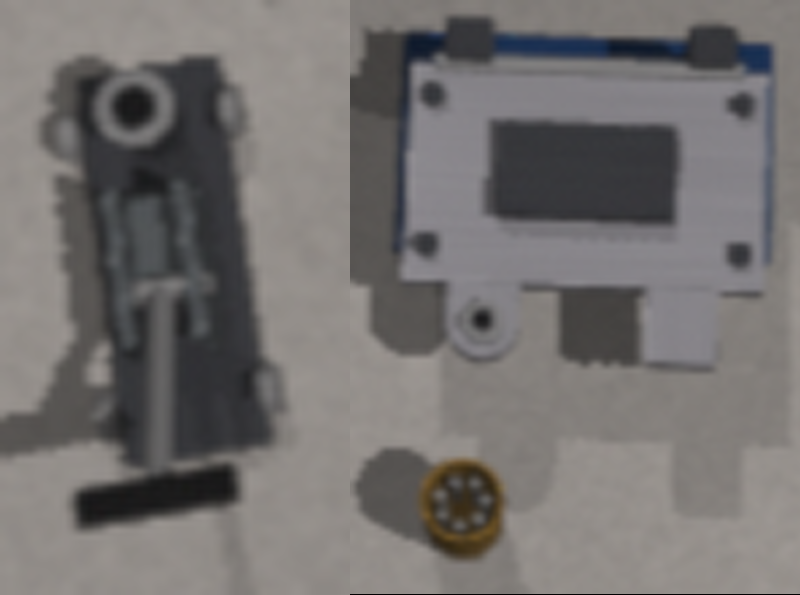

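Refined positions from the crop: cup rim (305.7,203), ring (309.4,169.3), saddle (219.1,210.3) and crossbar (222.4,265.7). The heights match the known values. Next I'll compute the yaws and move the cup.

```bash
cat >> h.py <<'E'
def down(yaw): return np.pi*np.array([np.cos(yaw/2),np.sin(yaw/2),0])
E
python3 - <<'E'
from h import *
C=lambda a,b:(285+(a+.5)/5.4-.5,110+(b+.5)/5.4-.5)
J=lambda a,b:(200+(a+.5)/7-.5,195+(b+.5)/7-.5)
q=lambda uv,z:pt('top0',*uv,z)
b=[q(C(*x),.085) for x in((431,95),(741,106),(425,243),(739,256))]
for d in(b[0]-b[1],b[2]-b[3]): print('press yaw',np.arctan2(-d[0],d[1]))
L=q(C(482,320),.085); S=q(J(134,107),.056); G=q(J(157,495),.128); cup=q(C(462,502),.068)
print(L,S,G,cup,'jack yaw',np.arctan2(*(S-G)[[1,0]]),np.hypot(*(S-G)[:2]))
mat=np.array([.4741,-.3135])
R=down(0)
manip.move_pose([*cup[:2],.15],R)
manip.servo_line([*cup[:2],.03],max_speed=.12)
manip.close_gripper(25); s=observe(); print(s['time_s'],s['gripper_width']*88,s['grip_force'],s['wrist_force'])
if s['grip_force']>3:
    manip.servo_line([*cup[:2],.13])
    print(observe()['gripper_width']*88)
    manip.move_pose([*mat,.13],R)
    manip.servo_line([*mat,.036],max_speed=.12)
    manip.servo_line([*mat,.0335],max_speed=.03)
    manip.gripper_open(); manip.servo_line([*mat,.15],max_speed=.2)
s=observe(); print(s['time_s'],s['eef_pos'],s['joints'])
grab('top','top1'); im=cv2.imread('pics/top1.png')
cv2.imwrite('pics/c2.png',cv2.resize(im[195:285,385:475],None,fx=4,fy=4))
E
```

```text
press yaw -0.01944316117620231
press yaw -0.025503716394385516
[ 0.67473081 -0.17453188  0.085     ] [0.53587077 0.32791135 0.056     ] [0.35195441 0.29260263 0.128     ] [ 0.56603945 -0.163727    0.068     ] jack yaw 0.18967462923323058 0.18727502533645515
5.8917 0.4288147225860228 0.0 [ 0.99692224 -0.07332511  0.3971461 ]
5.8917 [ 0.5660755  -0.16371575  0.03002041] [ 4.99879122e-02  4.15998684e-01 -4.10566253e-01 -1.40717652e-05
 -7.44137421e-01  1.52083192e+00]
```

I left out the crop's 350 px offset, so the gripper closed on empty bench. Nothing was touched. I'll correct it and redo.

```bash
python3 - <<'E'
from h import *
C=lambda a,b:(285+(a-350+.5)/5.4-.5,110+(b+.5)/5.4-.5)
q=lambda uv,z:pt('top0',*uv,z)
b=[q(C(*x),.085) for x in((431,95),(741,106),(425,243),(739,256))]
for d in(b[0]-b[1],b[2]-b[3]): print('press yaw',np.arctan2(-d[0],d[1]),np.hypot(*d[:2]))
L=q(C(482,320),.085); cup=q(C(462,502),.068); print(L,cup)
assert abs(cup[1]-.044)<.01 and abs(cup[0]-.558)<.01
mat=np.array([.4741,-.3135]); R=down(0)
print(observe()['gripper_width'])
manip.servo_line([.566,-.1637,.15],max_speed=.25)
manip.gripper_open(); print(observe()['gripper_width'])
manip.move_pose([*cup[:2],.15],R)
manip.servo_line([*cup[:2],.03],max_speed=.12)
manip.close_gripper(25); s=observe(); print(s['time_s'],s['gripper_width']*88,s['grip_force'],s['wrist_force'])
if s['grip_force']>3:
    manip.servo_line([*cup[:2],.13])
    print(observe()['gripper_width']*88)
    manip.move_pose([*mat,.13],R)
    manip.servo_line([*mat,.036],max_speed=.12)
    manip.servo_line([*mat,.0335],max_speed=.03)
    manip.gripper_open(); manip.servo_line([*mat,.15],max_speed=.2)
s=observe(); print(s['time_s'],s['eef_pos'],s['joints'])
grab('top','top1'); im=cv2.imread('pics/top1.png')
cv2.imwrite('pics/c2.png',cv2.resize(im[150:290,200:480],None,fx=2.8,fy=2.8))
E
```

```text
press yaw -0.019433525241538706 0.19027630202876147
press yaw -0.02548529135128673 0.19037308982971524
[0.67103538 0.03632431 0.085     ] [0.56244343 0.04641359 0.068     ]
0.004688052302735854
0.9986910408162579
10.7 50.663926102627606 24.999682971392758 [-0.15504102  3.01607088  1.98883849]
50.93889366082377
15.6333 [ 0.47342241 -0.31310146  0.14899088] [-2.40004953e-01  2.47786191e-01 -3.34341102e-01 -6.61397373e-04
 -9.89836403e-01  1.81082720e+00]
```

View pics/c2.png

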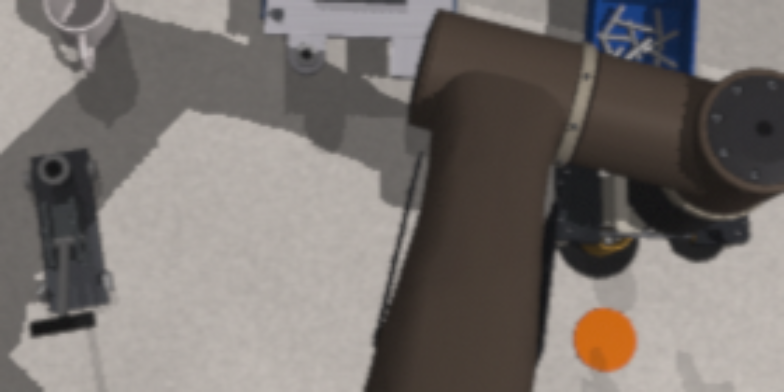

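The arm covers most of the cup, but its rim shows on the large black mat at about (610,243). The jack hasn't moved. Next: grasp it, bring it to the pre-insert pose and check before inserting.

```bash
python3 - <<'E'
from h import *
S=np.array([.5359,.3279]); y0=.19; g=S-.07*np.array([np.cos(y0),np.sin(y0)])
L=np.array([.671,.0363]); y1=-.0225; e=np.array([np.cos(y1),np.sin(y1)]); t=L-.07*e
print(g,t)
manip.move_pose([*g,.15],down(y0))
grab('top','top2'); im=cv2.imread('pics/top2.png'); cv2.imwrite('pics/c3.png',cv2.resize(im[205:265,385:465],None,fx=5,fy=5))
manip.servo_line([*g,.030],max_speed=.12)
manip.close_gripper(60); s=observe(); print(s['time_s'],s['gripper_width']*88,s['grip_force'],s['wrist_force'],s['eef_pos'])
if s['grip_force']>20:
    manip.servo_line([*g,.045],max_speed=.1); s=observe(); print(s['gripper_width']*88,s['wrist_force'],s['wrist_torque'])
    p=t-.09*e
    manip.move_pose([*p,.045],down(y1))
    manip.servo_line([*p,.0325],max_speed=.08)
    s=observe(); print(s['time_s'],s['eef_pos'],s['wrist_force'],s['wrist_torque'])
grab('scene','sc1'); im=cv2.imread('pics/sc1.png'); cv2.imwrite('pics/c4.png',cv2.resize(im[130:330,100:500],None,fx=2,fy=2))
E
```

```text
[0.4671597  0.31467988] [0.60101772 0.03787487]
19.95 39.823195615030755 59.9994295835495 [-1.60176014  5.06756495 -1.2287065 ] [0.46737264 0.31549904 0.03009101]
40.215073420326846 [-0.28443382  0.39682175 -8.68041023] [-0.08861176  0.00847497 -0.00418264]
21.6333 [0.51048675 0.0403675  0.03184638] [ 0.22228925  0.72784478 -9.62542232] [ 0.02933556  0.06278072 -0.02698489]
```

View pics/c3.png

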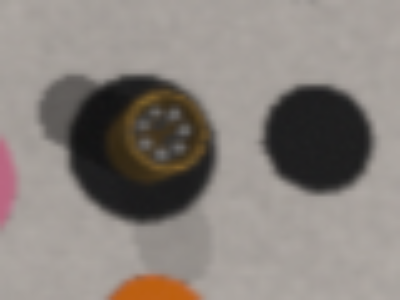

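View pics/c4.png

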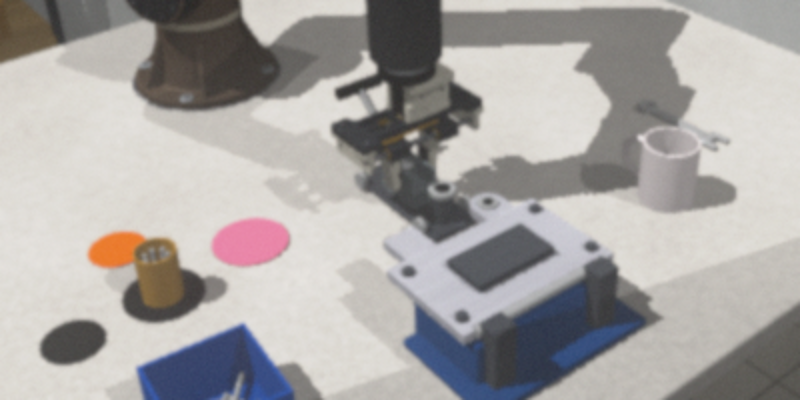

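c3 shows the cup upright with its rim centre at crop (165,130) inside the mat. c4 shows the jack held level, with the saddle at crop (442,188) and the ring at (488,202). I'll compute from these.

```bash
python3 - <<'E'
from h import *
print('cup',pt('top2',417.6,230.6,.071),'mat .4741 -.3135')
grab('top','top3')
for n,u,v,z in(('saddle',442,188,.0585),('ring',488,202,.085)): print(n,pt('sc1',100+u/2-.25,130+v/2-.25,z).round(4),pt('sc1',100+u/2-.25,130+v/2-.25).round(4))
a=cv2.imread('pics/sc1.png')[205:250,300:365]; b=cv2.imread('pics/top3.png')[150:215,275:340]
r=lambda x,f:cv2.resize(x,None,fx=f,fy=f,interpolation=cv2.INTER_CUBIC)
A,B=r(a,6),r(b,6); o=np.zeros((390,780,3),np.uint8); o[:270,:390]=A; o[:,390:]=B; cv2.imwrite('pics/c5.png',o)
E
```

```text
cup [ 0.4763213  -0.31458563  0.071     ] mat .4741 -.3135
saddle [0.5817 0.0362 0.0585] [0.578  0.0391 0.0553]
ring [0.6716 0.0367 0.085 ] [0.6687 0.0392 0.0823]
```

View pics/c5.png

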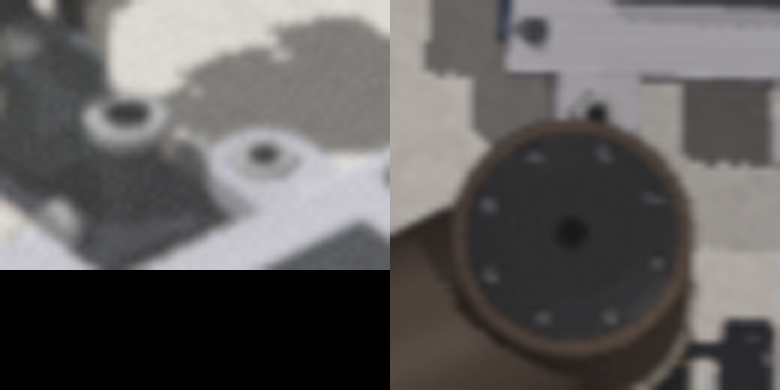

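Ring minus saddle is (0.090, 0.000) from both methods, consistent with the plan, and the cup is 2.5 mm from the mat's centre. Inserting by that relative offset.

```bash
python3 - <<'E'
from h import *
t=[.6006,.0395]
manip.servo_line([*t,.0325],max_speed=.06)
s=observe(); print(s['time_s'],s['eef_pos'],s['wrist_force'])
manip.servo_line([*t,.0295],max_speed=.03)
s=observe(); print(s['eef_pos'],s['wrist_force'])
manip.gripper_open(); s=observe(); print(s['eef_pos'],s['wrist_force'])
manip.servo_line([s['eef_pos'][0],s['eef_pos'][1],.16],max_speed=.15)
manip.close_gripper(30)
y1=-.0225; e=np.array([np.cos(y1),np.sin(y1)]); h=np.array(t)-.119*e
manip.move_pose([*h,.16],down(y1)); s=observe(); print(s['time_s'],s['eef_pos'],s['wrist_force'],s['gripper_width'])
grab('scene','sc2'); grab('top','top4')
a=cv2.imread('pics/sc2.png')[145:255,250:380]; b=cv2.imread('pics/top4.png')[150:280,270:350]
r=lambda x,f:cv2.resize(x,None,fx=f,fy=f,interpolation=cv2.INTER_CUBIC)
A,B=r(a,3.4),r(b,4); o=np.zeros((520,A.shape[1]+320,3),np.uint8); o[:A.shape[0],:A.shape[1]]=A; o[:,A.shape[1]:]=B; cv2.imwrite('pics/c6.png',o); print(A.shape)
E
```

```text
23.375 [0.60024975 0.03947501 0.0325543 ] [-0.11979607 -0.52930173 -9.50514857]
[0.60097286 0.03970108 0.03005814] [-1.32895564  0.00968002 -2.80528644]
[0.60057822 0.03950584 0.02948081] [-0.08829318 -0.10339882  0.43918876]
27.5667 [0.48150344 0.04238341 0.16078062] [0.37125108 0.79616854 0.09079347] 0.007119574619616662
(374, 442, 3)
```

View pics/c6.png

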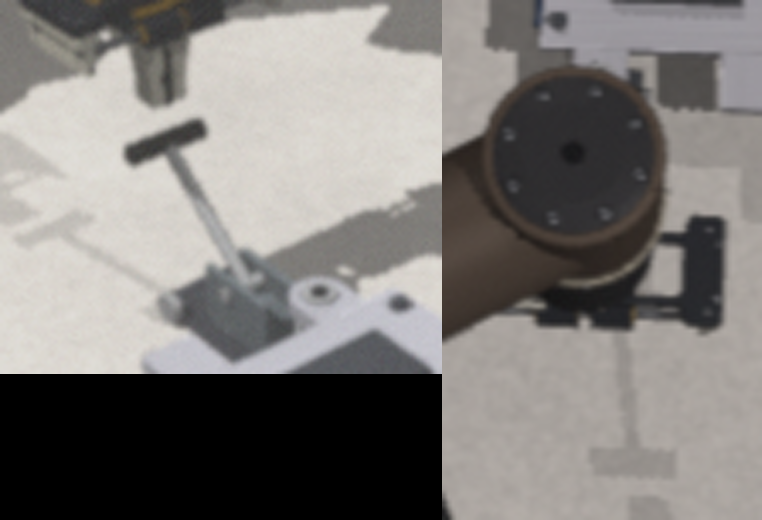

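c6 shows the jack standing free under the ringed lug, and the closed fingers (crop 160,95) over the crossbar (crop 166,141). Now the trial stroke along the handle's arc.

```bash
cat >> h.py <<'E'
y1=-.0225; e1=np.array([np.cos(y1),np.sin(y1)]); J0=np.array([.6006,.0395])
def bar(th,dz=0):
    k=th/.7; ph=.665-th
    return [*(J0+(-.015-.130*np.cos(ph))*e1), .045+.130*np.sin(ph)+.009+.0025*k+dz]
def stroke():
    manip.servo_line(bar(0,.004),max_speed=.12)
    for th in np.linspace(.1,.7,7): manip.servo_line(bar(th),max_speed=.09)
    for dz in(0,-.0015,-.003,-.0045,-.006,-.0075,-.009):
        if dz: manip.servo_line(bar(.7,dz),max_speed=.03)
        s=observe(); print(dz,round(s['time_s'],2),s['eef_pos'].round(4),s['wrist_force'].round(2))
        if s['wrist_force'][2]>11: break
    manip.wait(.3)
E
python3 - <<'E'
from h import *
print(pt('sc2',298.5,186.1,.13),pt('sc2',298.5,186.1),bar(0))
stroke(); s=observe(); print(s['time_s'],s['wrist_force'])
grab('scene','sc3')
print('ring',[pt('sc3',u,v).round(4)[2] for u,v in((344,226),(344,228),(340,226),(348,226))],[pt('sc2',u,v).round(4)[2] for u,v in((344,230),(340,230),(348,230))])
a=cv2.imread('pics/sc3.png')[145:255,250:380]; cv2.imwrite('pics/c7.png',cv2.resize(a,None,fx=4,fy=4,interpolation=cv2.INTER_CUBIC))
E
```

```text
[0.48967935 0.03686032 0.13      ] [0.48964795 0.03688259 0.12997734] [np.float64(0.483330508036182), np.float64(0.04213900891697135), np.float64(0.13421768725465127)]
0 30.07 [0.4564 0.043  0.0527] [-1.57  1.66  5.81]
-0.0015 30.32 [0.4563 0.043  0.0515] [-2.15  1.73  6.32]
-0.003 30.57 [0.4562 0.043  0.05  ] [-2.81  1.96  5.44]
-0.0045 30.82 [0.4562 0.043  0.0487] [-3.7   2.06  9.25]
-0.006 31.07 [0.4563 0.043  0.0477] [-6.67  2.31 17.81]
31.375 [-6.48578272  2.56378514 17.31973229]
ring [np.float64(0.1059), np.float64(0.1038), np.float64(0.1052), np.float64(0.1052)] [np.float64(0.0852), np.float64(0.0836), np.float64(0.0826)]
```

View pics/c7.png

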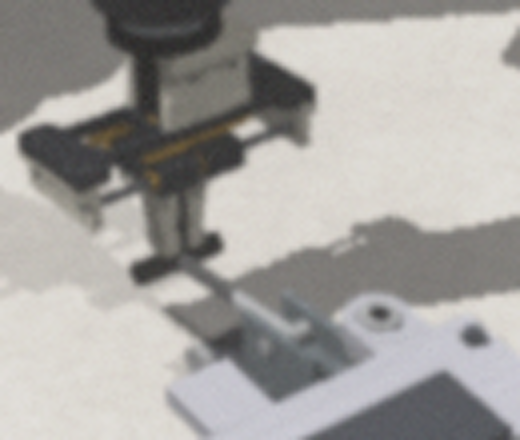

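The plate is lifted: the ring went from 85 to about 105 mm with the handle on its stop. I'll release back along the arc and check whether the jack shifted, comparing the frame and crossbar pixels before and after.

```bash
python3 - <<'E'
from h import *
for th in np.linspace(.6,0,7): manip.servo_line(bar(th),max_speed=.1)
manip.servo_line(bar(0,.0266),max_speed=.12); manip.wait(.4)
s=observe(); print(s['time_s'],s['eef_pos'],s['wrist_force'])
grab('scene','sc4')
a,b=[cv2.cvtColor(cv2.imread(f'pics/{n}.png'),cv2.COLOR_BGR2GRAY).astype(np.float32) for n in('sc2','sc4')]
for n,(x,y,w,h) in dict(bar=(284,177,28,20),frame=(300,215,36,32),ring=(332,222,24,20),hinge=(360,225,20,20)).items():
    P=lambda i:i[y:y+h,x:x+w]
    print(n,cv2.phaseCorrelate(P(a),P(b),cv2.createHanningWindow((w,h),cv2.CV_32F)))
print('ring z',pt('sc4',344,230)[2])
a=cv2.imread('pics/sc4.png')[145:255,250:380]; cv2.imwrite('pics/c8.png',cv2.resize(a,None,fx=4,fy=4,interpolation=cv2.INTER_CUBIC))
E
```

```text
34.1833 [0.48316268 0.04207292 0.16047392] [-0.25273998  0.11416472 -0.29915721]
bar ((-0.04775644721621575, -0.08950390094357452), 0.8877401157220205)
frame ((0.12906805248705666, 0.1437724971091523), 0.8770967328714)
ring ((-0.06370235681949055, -0.03015731754887163), 0.8272114048401514)
hinge ((-0.0424518984352904, -0.1446915203097774), 0.840712987780571)
ring z 0.08502701346753194
```

View pics/c8.png

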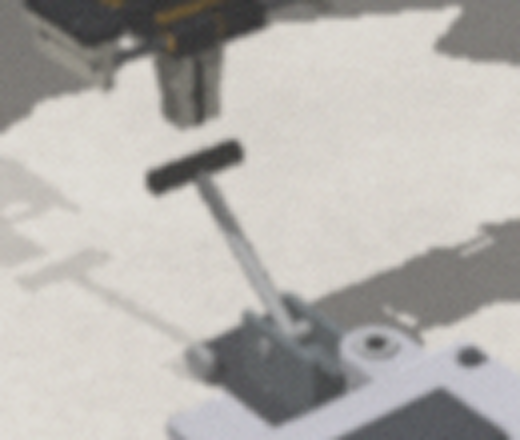

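The jack hasn't moved (under 0.2 px), the plate is shut and the handle is up. Final stroke, then hold and hand in.

```bash
python3 - <<'E'
from h import *
stroke(); manip.wait(.5)
s=observe(); print(s['time_s'],s['eef_pos'],s['wrist_force'])
grab('scene','sc5'); z=pt('sc5',344,226)[2]; print('ring z',z)
grab('top','top5'); print('cup',pt('top5',417.6,230.6,.071),pt('top5',414,228)) 
if z>.1 and s['wrist_force'][2]>4: print(manip.finish_job())
E
```

```text
0 36.65 [0.4563 0.043  0.0527] [-1.75  1.84  6.5 ]
-0.0015 36.9 [0.4563 0.043  0.0515] [-2.11  1.89  5.06]
-0.003 37.15 [0.4563 0.043  0.05  ] [-3.1   1.46  5.66]
-0.0045 37.4 [0.4563 0.043  0.0487] [-3.12  2.12 10.  ]
-0.006 37.65 [0.4563 0.043  0.0477] [-6.73  1.54 17.11]
38.45 [0.45626599 0.04302487 0.04775401] [-6.70077356  1.57680537 17.03255999]
ring z 0.10550199607448796
cup [ 0.4763213  -0.31458563  0.071     ] [ 0.48782899 -0.30780102  0.04998095]
the job is handed in; nothing more can be done
None
```

I handed the job in at about 38 s of the 72 s allowed, with the handle held fully down and the jack carrying the plate about 20 mm up; the cup is upright on the mat about 2.5 mm off centre, the trial stroke and reset were done first, and the verdict was not shown.

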